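# Stack the washed snack tins back on their stand

## Robot

A 6-joint arm with a two-finger parallel gripper is mounted at the origin on the work surface. World frame = base frame: x ahead of the robot, y to its left, z up, the work surface at z = 0. Lengths are in m, angles in rad, forces in N, time in s.
With the tool pointing down it reaches from about 0.35 to 0.875 m from the base axis. Payload 15.5 kg.
Tool frame: the origin (TCP) lies midway between the tips of the shut fingers; the grasp point (between the pads) lies 19 mm behind it; z points along the fingers, y is the line along which they close (so a half turn about z gives the same grasp; the last joint's range is limited). The gripper opens to 85 mm and grips with 20 to 120 N. Pads are 22 mm wide; open, the fingers measure 114 mm over their backs; the gripper's body (76 mm by 85 mm) begins 54 mm behind the grasp point. The pads swing forward as they close: fully open they stand 13 mm farther back than shut.
Start: joints at [-1.423, 0.494, 1.345, -0, 1.302, -0.096], TCP at [0.151, -0.607, 0.231] pointing down, gripper open.
Joint ranges: [-2.91, 2.91], [-0.82, 2.16], [0.22, 2.67], [-1.22, 4.37], [0.12, 2.79], [-3.08, 3.08]. Speed limits (rad/s): [1.89, 1.89, 2.57, 3.01, 3.01, 3.01].

## Interface

Orientations are given as a unit quaternion [w, x, y, z].
In Python, from cell import arm, optics, job gives the robot as it stands (arm), with the cameras (optics) and the job (job).
- The arm moves only by the shell command python3 steer.py 'ROWS' [FORCE]. ROWS is a JSON list of rows, 1 to 10 of them, each of 7 numbers: the finger opening in m, then dx, dy, dz in units of 20 mm, then a rotation vector rx, ry, rz in units of 0.2 rad; each row is the pose to reach, as a shift and turn from the pose commanded when the command began, along the tool's axes at that moment; what a row does not reach only later rows make up. A row lasts 1/8 s, in which the tool goes at most 0.0625 m and 0.188 rad, less where a joint would pass 70% of its speed; a pose out of reach is approached as far as the arm can. The fingers move at their own pace and stop on an object; FORCE is the grip in N (left out, the last holds). Time passes only in rows, so rows that do not move let the fingers close. It prints the time, the measured TCP pose, the force, the opening and the grip force at its end. Input that does not fit is refused with a message, and nothing moves.
- arm.get_state(): the state, without advancing time (a new reading comes with each control period).
- optics.camera(name): name is "side" or "top" or "wrist"; returns a dict with "image" (400x640x3 uint8, red, green, blue), "K" (3x3 intrinsics, pixels), "k1" (the pictures are not rectified: a ray, as slopes to the right and down, at radius r is drawn at 1 + k1 r^2 times it, then the intrinsics apply), "T" (4x4, takes a point from camera to world coordinates). Camera axes: x right, y down, z forward; pixel columns grow to the right and rows downward; lengths in m; the calibration is good to about 2 mm. A picture is of the moment at which its call begins. There is no depth.
- job.hand_in(): hands the job in; it is judged then, once.
The state is a dict: "clock": time; "q": joint angles; "qvel": joint speeds; "tau": joint torques, N m; "ee_pos": TCP position; "ee_rot": TCP orientation; "contact_force": force on the tool from outside, world axes, zero at the start; "wrist_torque": the same for the moment, N m; "opening": finger opening in m; "grasp_force": force on a finger pad.
Only numpy, scipy, OpenCV 4.12 (cv2) and the standard library are available. Lean on these libraries where they do the work, as an engineer would, in place of code of your own. Each camera call takes 0.05 s, during which the arm holds its last target. There are 200 camera calls.

## Task

The snack tins are washed and dry: put the set back together on the round wooden stand, the yellow tin first, then the red one on it, then the blue one, and close the blue tin with the wooden lid, each piece upright and fully seated in the one below. Set the pieces down rather than dropping them, and leave everything else on the worktop (the grey tin too) where it stands.

Things in the scene. Friction and masses are not known exactly. Their poses are not given: they have to be found in the camera images.
- yellow_tin: Small round open tin, yellow outside and inside, 58 mm tall overall: body 60 mm across with a 3.5 mm wall (mouth 53 mm across), on a tapered foot 6 mm high (47 mm across at the body, 42 mm at its underside) that drops into the mouth below when stacked; stacked, the body rests on the rim below. 100 g more or less. Origin: centre of the foot's underside, z up the axis; the rim is 58 mm above it.
- red_tin: Small round open tin, red outside and inside, 48 mm tall overall: body 60 mm across with a 3.5 mm wall (mouth 53 mm across), on a tapered foot 6 mm high (47 mm across at the body, 42 mm at its underside) that drops into the mouth below when stacked; stacked, the body rests on the rim below. 100 g more or less. Origin: centre of the foot's underside, z up the axis; the rim is 48 mm above it.
- blue_tin: Small round open tin, blue outside and inside, 40 mm tall overall: body 60 mm across with a 3.5 mm wall (mouth 53 mm across), on a tapered foot 6 mm high (47 mm across at the body, 42 mm at its underside) that drops into the mouth below when stacked; stacked, the body rests on the rim below. 100 g more or less. Origin: centre of the foot's underside, z up the axis; the rim is 40 mm above it.
- lid: Lid of light wood, a disc 60 mm across and 7 mm thick (6 to 13 mm above the origin) over a tapered plug 6 mm high (47 mm across at the disc, 42 mm at its underside), with a black round knob on top, 20 mm across at its foot, 22 mm at its top, 28 mm tall (13 to 41 mm above the origin). 60 g more or less. It stands on its plug. Origin: centre of the plug's underside, z up.
- stand: Round stand of medium-brown wood, 88 mm across and 14 mm high, fixed to the worktop, with a cork-lined round recess 53 mm across and 10 mm deep in its top that takes the foot of a tin; the tin's body then rests on the stand's top. Origin: centre of its underside, on the worktop, z up.
- grey_tin: Spare grey tin, of the same make and size as the red one (48 mm tall). Not part of the set: stays where it is. Origin: centre of the underside.
- cup: White ceramic cup without a handle, 68 mm across the rim, 58 mm tall. Stays where it is. Origin: centre of the underside.
- herb_jar: Closed jar with a green cap, 56 mm across, 74 mm tall. Stays where it is. Origin: centre of the underside.
- shaker: Dark wooden pepper shaker with a steel top, 46 mm across at its foot, 70 mm tall. Stays where it is. Origin: centre of the underside.
- timer: White round kitchen timer with a black bar grip on top, 68 mm across, 42 mm tall. Stays where it is. Origin: centre of the underside.

How it is judged:
On the way, in this order (a step that is already met when the one before it is completed fails the run):
1. yellow tin seated in the stand and let go (horizontal distance between yellow_tin and stand below 0.008 m and z of yellow_tin in the frame of stand between 0.004 and 0.011 m and angle between yellow_tin's own z axis and vertical below 0.08 rad and contact force between yellow_tin and the fingers below 0.05 N and linear speed of yellow_tin below 0.02 m/s), for 0.2 s.
2. red tin seated in the yellow tin and let go (horizontal distance between red_tin and yellow_tin below 0.008 m and z of red_tin in the frame of yellow_tin between 0.048 and 0.055 m and angle between red_tin's own z axis and vertical below 0.08 rad and contact force between red_tin and the fingers below 0.05 N and linear speed of red_tin below 0.02 m/s), for 0.2 s.
3. blue tin seated in the red tin and let go (horizontal distance between blue_tin and red_tin below 0.008 m and z of blue_tin in the frame of red_tin between 0.038 and 0.045 m and angle between blue_tin's own z axis and vertical below 0.08 rad and contact force between blue_tin and the fingers below 0.05 N and linear speed of blue_tin below 0.02 m/s), for 0.2 s.
4. lid seated in the blue tin and let go (horizontal distance between lid and blue_tin below 0.008 m and z of lid in the frame of blue_tin between 0.03 and 0.037 m and angle between lid's own z axis and vertical below 0.08 rad and contact force between lid and the fingers below 0.05 N and linear speed of lid below 0.02 m/s), for 0.2 s.
At the end, for the whole second after the job is handed in: The yellow tin sits in the stand, the red tin in the yellow, the blue in the red and the lid in the blue: each within 8 mm of the axis of the one below, at its seated height (within +3/-4 mm), upright within 0.08 rad, at rest (under 0.02 m/s) and released (all of step 1 and all of step 2 and all of step 3 and all of step 4); the robot touches nothing.
It fails at once if a bystander (grey tin, cup, herb jar, shaker or timer) is moved by more than 30 mm (distance of any of grey_tin, cup, herb_jar, shaker, timer from where it was at the start of the episode above 0.03 m).
It fails at once if a tin of the set or the lid is dropped (falls free, faster than 0.7 m/s: more than about 25 mm) ((contact force between yellow_tin and anything else below 0.01 N and linear speed of yellow_tin above 0.7 m/s) or (contact force between red_tin and anything else below 0.01 N and linear speed of red_tin above 0.7 m/s) or (contact force between blue_tin and anything else below 0.01 N and linear speed of blue_tin above 0.7 m/s) or (contact force between lid and anything else below 0.01 N and linear speed of lid above 0.7 m/s)).
It also fails if it takes over 112 s, if anything falls off the work surface, if the arm or the gripper's body presses on something with over 40 N, if the wrist force passes 120 N, or if a joint passes its speed limit or range.

## Working session

There is one attempt and no reset: what is moved stays moved. The work goes in short steps, Python scripts to look and compute and a shell command to move; the robot and the scene stay as the last step left them, time stands still between calls to the robot, and variables do not carry over. Pictures are saved under pics/ and viewed, at most 14 in all, crops included, and the job is handed in when it is done.

```bash
ls; mkdir -p pics
python3 - <<'E'
from cell import arm, optics, job
import cv2,numpy as np
for n in("top","side"):
    c=optics.camera(n); cv2.imwrite(f"pics/{n}0.png",c["image"][...,::-1]); print(n,c["K"].tolist(),c["k1"],np.round(c["T"],3).tolist())
print(arm.get_state())
E
```

```text
cell.py
pics
steer.py
top [[361.9646459370628, 0.0, 316.93726291287953], [0.0, 361.9646459370628, 200.03674454946525], [0.0, 0.0, 1.0]] 0.007059892965912351 [[0.006, -0.995, 0.104, 0.449], [-1.0, -0.008, -0.025, 0.013], [0.026, -0.103, -0.994, 0.785], [0.0, 0.0, 0.0, 1.0]]
side [[442.51811016298984, 0.0, 317.98944830906277], [0.0, 442.51811016298984, 192.0627670510557], [0.0, 0.0, 1.0]] -0.001969752716709334 [[-0.761, -0.331, 0.558, -0.125], [-0.649, 0.388, -0.655, 0.78], [0.0, -0.86, -0.509, 0.656], [0.0, 0.0, 0.0, 1.0]]
{'clock': 0.1, 'q': array([-1.42250051e+00,  4.94142592e-01,  1.34601575e+00, -1.83906879e-05,
        1.30252382e+00, -9.55130823e-02]), 'qvel': array([-0.00025814, -0.00015192, -0.00307576,  0.00161288,  0.00022686,
        0.00065779]), 'tau': array([ 7.90108152e-04, -8.83588743e+01, -3.84563363e+01, -2.16538951e-04,
        5.23010938e-03,  2.27418911e-05]), 'ee_pos': array([ 0.15081964, -0.60621654,  0.23076459]), 'ee_rot': array([-5.44330431e-04,  9.92578405e-01,  1.21605149e-01, -2.32371481e-05]), 'contact_force': array([ 0.15741483, -0.22168049, -0.68574175]), 'wrist_torque': array([-0.03634769,  0.03081088, -0.02786814]), 'grasp_force': 0.0, 'opening': 0.08557386481047995}
```

View pics/top0.png

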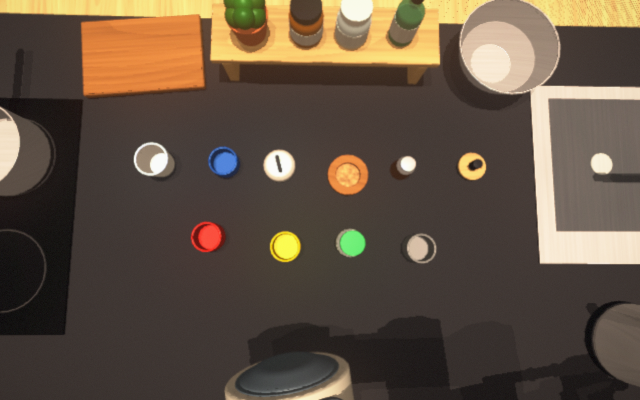

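View pics/side0.png

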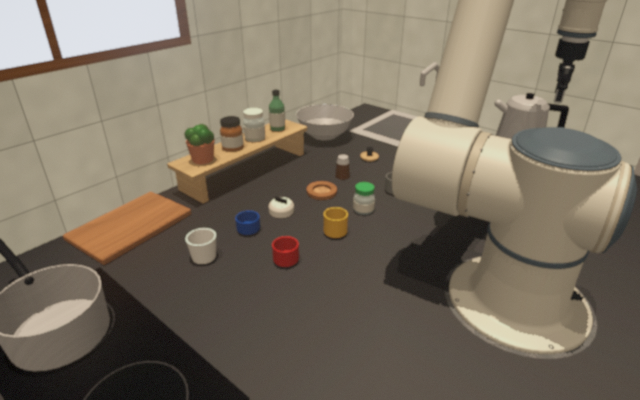

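The top view shows everything upright: red (207,237), yellow (285,246), blue (223,161), stand (348,175), lid (472,166) and grey (420,248). The side view agrees.

```bash
cat > h.py <<'E'
from cell import arm, optics, job
import cv2,numpy as np
from scipy.optimize import least_squares
from scipy.spatial.transform import Rotation as R
def ray(c,p):
    p=np.asarray(p,float).reshape(-1,1,2)
    u=cv2.undistortPoints(p,c["K"],np.array([c["k1"],0,0,0.]))[:,0]
    return np.c_[u,np.ones(len(u))]@c["T"][:3,:3].T
def plane(c,p,z):
    d=ray(c,p);o=c["T"][:3,3]; return (o+d*((z-o[2])/d[:,2])[:,None])[:,:2]
def project(c,P):
    q=(np.asarray(P,float)-c["T"][:3,3])@c["T"][:3,:3]; u=q[:,:2]/q[:,2:]
    u=u*(1+c["k1"]*(u**2).sum(1,keepdims=True)); return u*c["K"][0,0]+c["K"][:2,2]
HSV=dict(yellow=((20,120,60),(35,255,255)),red=((0,150,50),(4,255,255)),blue=((105,120,30),(125,255,255)),
 lid=((10,60,90),(24,220,255)),stand=((5,120,60),(17,255,255)))
def circle(c,name,z,r,seed,win=30):
    """centre of a disc edge of radius r at height z, from the half of the blob's outline away from the camera's nadir"""
    hsv=cv2.cvtColor(c["image"],cv2.COLOR_RGB2HSV); m=cv2.inRange(hsv,*HSV[name])
    if name=="red": m|=cv2.inRange(hsv,(176,150,50),(180,255,255))
    w=np.zeros_like(m); cv2.circle(w,tuple(int(v) for v in seed),win,255,-1); m&=w
    cs,_=cv2.findContours(m,cv2.RETR_EXTERNAL,cv2.CHAIN_APPROX_NONE); k=max(cs,key=cv2.contourArea)
    k=cv2.convexHull(k)[:,0].astype(float)
    # hull vertices run through pixel centres: half a pixel inside the edge
    k+=0.5*(k-k.mean(0))/np.linalg.norm(k-k.mean(0),axis=1,keepdims=True)
    P=plane(c,k,z); n=c["T"][:2,3]; g=P.mean(0)-n; P=P[(P-P.mean(0))@g>0.0*np.linalg.norm(g)]
    f=least_squares(lambda v:np.hypot(*(P-v[:2]).T)-v[2],[*P.mean(0),r],loss="soft_l1",f_scale=.002)
    e=least_squares(lambda v:np.hypot(*(P-v).T)-r,P.mean(0),loss="soft_l1",f_scale=.002)
    return e.x,f.x,np.sqrt(np.mean(e.fun**2))
def go(xyz,yaw=None):
    """shift in tool axes from the present pose; yaw: world angle of the closing line"""
    s=arm.get_state(); q=s["ee_rot"]; T=R.from_quat([q[1],q[2],q[3],q[0]])
    y=T.as_matrix()[:,1]; print("closing-line yaw",np.degrees(np.arctan2(y[1],y[0])).round(2),"tcp",s["ee_pos"].round(4))
    print("tool shift",T.inv().apply(np.asarray(xyz)-s["ee_pos"]).round(4))
E
python3 - <<'E'
from h import *
t=optics.camera("top"); s=optics.camera("side")
for n,z,r,a,b in (("yellow",.058,.03,(285,246),(336,222)),("red",.048,.03,(207,237),(286,252)),("blue",.04,.03,(223,161),(248,223)),("lid",.013,.03,(472,166),(370,155)),("stand",.014,.044,(348,175),(322,190))):
    for c,q in((t,a),(s,b)):
        e,f,rm=circle(c,n,z,r,q); print(n,e.round(4),f.round(4),"rms",rm.round(4))
E
```

```text
yellow [0.4313 0.0606] [0.4324 0.058  0.0323] rms 0.0012
yellow [0.4328 0.0598] [0.4332 0.0593 0.0296] rms 0.0005
red [0.4515 0.2191] [0.451  0.2168 0.0318] rms 0.0008
red [0.452  0.2185] [0.4512 0.2193 0.0309] rms 0.0007
blue [0.6094 0.1916] [0.6086 0.1908 0.0308] rms 0.0004
blue [0.606  0.1957] [0.6058 0.1958 0.0302] rms 0.0008
lid [ 0.6093 -0.349 ] [ 0.6082 -0.3455  0.0331] rms 0.0014
lid [ 0.6168 -0.3533] [ 0.6131 -0.349   0.035 ] rms 0.0036
stand [ 0.5891 -0.0745] [ 0.587  -0.0732  0.046 ] rms 0.0009
stand [ 0.5889 -0.0715] [ 0.5874 -0.0703  0.0455] rms 0.001
```

```bash
python3 -c "
from h import *
go([.432,.060,.20])
c=optics.camera('wrist');print(c['K'].tolist(),c['T'].round(3).tolist())"
```

```text
closing-line yaw -76.03 tcp [ 0.1509 -0.6063  0.2309]
tool shift [ 0.4337 -0.5787  0.0314]
[[338.487872361001, 0.0, 321.09363368666294], [0.0, 338.487872361001, 196.50373399366478], [0.0, 0.0, 1.0]] [[0.242, -0.927, -0.286, 0.223], [-0.97, -0.231, -0.07, -0.589], [-0.001, 0.294, -0.956, 0.374], [0.0, 0.0, 0.0, 1.0]]
```

The rows are not in the units I measure in: shifts go in units of 20 mm and turns go in units of 0.2 rad. I convert before sending: -0.579 m is -28.95, 0.434 m is 21.7.

```bash
python3 steer.py '[[0.085,12.5,-12.5,0,0,0,0],[0.085,12.5,-12.5,0,0,0,0],[0.085,12.5,-12.5,0,0,0,0],[0.085,12.5,-12.5,0,0,0,0],[0.085,12.5,-12.5,0,0,0,0],[0.085,12.5,-12.5,0,0,0,0],[0.085,21.7,-28.95,1.5,0,0,0],[0.085,21.7,-28.95,1.5,0,0,0],[0.085,21.7,-28.95,1.5,0,0,0],[0.085,21.7,-28.95,1.5,0,0,0]]' 40; python3 steer.py '[[0.085,9.2,-16.45,1.5,0,0,0]]' --help 2>/dev/null | head -0; python3 -c "
from h import *
go([.432,.060,.20])"
```

```text
clock: 1.5
ee_pos: [0.399, -0.0613, 0.2115]
ee_rot: [0.0, 0.993, 0.121, 0.0]
contact_force: [1.4, -1.2, 0.1]
opening: 0.0853
grasp_force: 0.0
closing-line yaw -76.05 tcp [ 0.399  -0.0613  0.2115]
tool shift [ 0.0612 -0.1097  0.0115]
```

```bash
python3 steer.py '[[0.085,3.05,-5.5,0.55,0,0,0],[0.085,3.05,-5.5,0.55,0,0,0],[0.085,3.05,-5.5,0.55,0,0,0],[0.085,3.05,-5.5,0.55,0,0,0]]'
python3 - <<'E'
from h import *
go([.432,.060,.20])
c=optics.camera("wrist"); cv2.imwrite("pics/w1.png",c["image"][...,::-1])
p=project(c,[[.432,.06,.058]])[0];print(p)
print(circle(c,"yellow",.058,.03,p,130))
E
```

```text
clock: 2.0
ee_pos: [0.4311, 0.0583, 0.2004]
ee_rot: [0.0, 0.993, 0.122, -0.0]
contact_force: [0.6, 0.4, 0.4]
opening: 0.085
grasp_force: 0.0
closing-line yaw -75.96 tcp [0.4311 0.0583 0.2004]
tool shift [ 0.0012 -0.0014  0.0004]
[319.17589047 180.5544585 ]
(array([0.43361885, 0.05819709]), array([0.43304234, 0.05795155, 0.02949901]), np.float64(0.00023361080883044227))
```

View pics/w1.png

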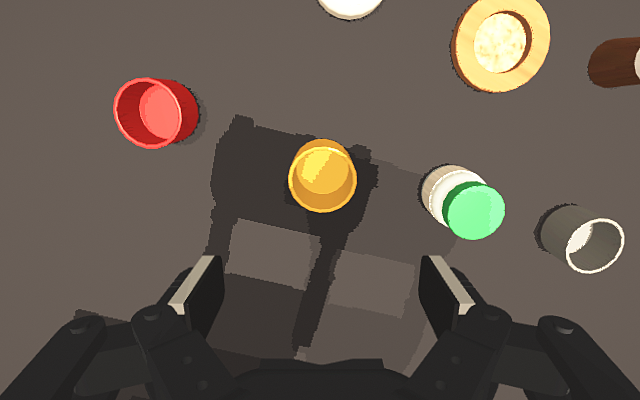

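The wrist view shows the yellow tin at (322,178) and the stand at (500,42). The yellow fit, about (0.433,0.058), agrees with the top view to within 3 mm.

```bash
python3 -c "
from h import *
go([.4333,.0581,.02])"; python3 steer.py '[[0.085,0.1,0,3,0,0,0],[0.085,0.1,0,6,0,0,0],[0.085,0.1,0,8,0,0,0],[0.085,0.1,0,9,0,0,0],[0.085,0.1,0,9,0,0,0],[0.055,0.1,0,9,0,0,0],[0.055,0.1,0,9,0,0,0],[0.055,0.1,0,9,0,0,0],[0.055,0.1,0,9,0,0,0],[0.055,0.1,0,9,0,0,0]]' 40
```

```text
closing-line yaw -76.05 tcp [0.4311 0.0577 0.2005]
tool shift [2.200e-03 1.000e-04 1.805e-01]
clock: 3.3
ee_pos: [0.434, 0.0585, 0.0218]
ee_rot: [0.0, 0.993, 0.122, 0.001]
contact_force: [-1.4, -4.4, 10.4]
opening: 0.0586
grasp_force: 40.7
```

Converted, -0.15 m is -7.5, -0.11 m is -5.5.

```bash
python3 steer.py '[[0.05,0,0,-2.5,0,0,0],[0.05,0,0,-5.5,0,0,0],[0.05,0,0,-7.5,0,0,0],[0.05,2,0,-7.5,0,0,0],[0.05,3.5,0.5,-7.5,0,0,0],[0.05,3.5,0.5,-7.5,0,0,0],[0.05,3.5,0.5,-7.5,0,0,0]]'
python3 - <<'E'
from h import *
c=optics.camera("wrist"); cv2.imwrite("pics/w2.png",c["image"][...,::-1])
p=project(c,[[.5885,-.073,.014]])[0];print(p)
print(circle(c,"stand",.014,.044,p,90))
go([.5885,-.073,.17])
E
```

```text
clock: 4.18
ee_pos: [0.5028, 0.0659, 0.1709]
ee_rot: [-0.0, 0.993, 0.122, -0.0]
contact_force: [-0.8, -0.2, -0.2]
opening: 0.0584
grasp_force: 44.1
[497.8665847 123.2545759]
(array([ 0.58790909, -0.05492419]), array([ 0.58801764, -0.07399718,  0.02709262]), np.float64(0.0018340524438765274))
closing-line yaw -76.04 tcp [0.5026 0.066  0.1708]
tool shift [0.0499 0.1556 0.0007]
```

View pics/w2.png

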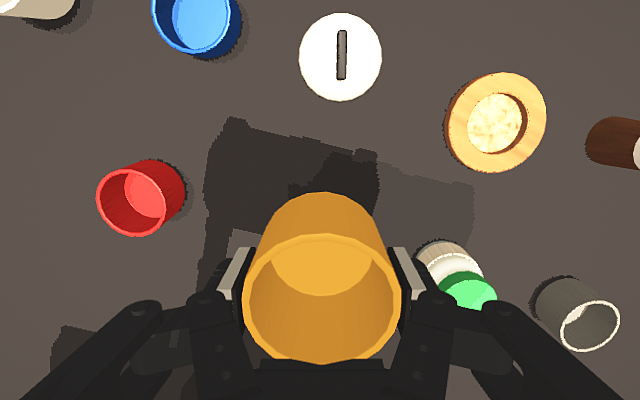

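The wrist view shows the yellow tin held upright at (322,290) and the stand clear at (496,123). The stand's hue is lighter here, so I'll widen that mask.

```bash
sed -i 's/stand=((5,120,60),(17,255,255))/stand=((5,70,60),(25,255,255))/' h.py
python3 - <<'E'
from h import *
c=optics.camera("wrist")
print(circle(c,"stand",.014,.044,(496,123),70))
go([.588,-.073,.10])
E
```

```text
(array([ 0.58747159, -0.07325476]), array([ 0.58744229, -0.07286301,  0.04431284]), np.float64(0.00019936387946709538))
closing-line yaw -76.03 tcp [0.5026 0.066  0.1707]
tool shift [0.0494 0.1555 0.0707]
```

```bash
python3 steer.py '[[0.05,1,3,0,0,0,0],[0.05,2,6,0,0,0,0],[0.05,2.475,7.775,1,0,0,0],[0.05,2.475,7.775,3,0,0,0],[0.05,2.475,7.775,5,0,0,0],[0.05,2.475,7.775,5.75,0,0,0],[0.05,2.475,7.775,5.75,0,0,0],[0.05,2.475,7.775,5.75,0,0,0]]'
python3 - <<'E'
from h import *
go([.588,-.073,.03])
c=optics.camera("wrist"); cv2.imwrite("pics/w3.png",c["image"][...,::-1])
E
```

```text
clock: 5.28
ee_pos: [0.5899, -0.073, 0.0569]
ee_rot: [0.0, 0.993, 0.122, 0.001]
contact_force: [-0.2, 0.0, -0.5]
opening: 0.0585
grasp_force: 44.0
closing-line yaw -76.02 tcp [ 0.5899 -0.073   0.0569]
tool shift [-0.0019 -0.0005  0.0269]
```

View pics/w3.png

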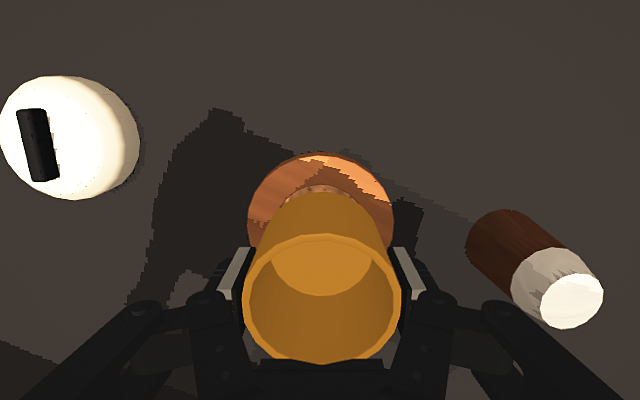

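The tin is centred over the stand (stand centre about (321,220)) and about 27 mm above its seat. I'll lower it.

Converted, 0.027 m is 1.35, 0.026 m is 1.3.

```bash
python3 steer.py '[[0.05,-0.075,0,0.4,0,0,0],[0.05,-0.075,0,0.75,0,0,0],[0.05,-0.075,0,1,0,0,0],[0.05,-0.075,0,1.2,0,0,0],[0.05,-0.075,0,1.3,0,0,0],[0.05,-0.075,0,1.35,0,0,0],[0.05,-0.075,0,1.35,0,0,0]]'
```

```text
clock: 6.2
ee_pos: [0.5876, -0.0733, 0.0297]
ee_rot: [0.0, 0.993, 0.122, 0.0]
contact_force: [-8.4, 1.1, 25.3]
opening: 0.0585
grasp_force: 46.5
```

Converted, -0.17 m is -8.5, -0.11 m is -5.5.

```bash
python3 steer.py '[[0.065,0,0,-0.025,0,0,0],[0.085,0,0,-0.025,0,0,0],[0.085,0,0,-0.025,0,0,0],[0.085,0,0,-0.025,0,0,0],[0.085,0,0,-2.5,0,0,0],[0.085,0,0,-5.5,0,0,0],[0.085,0,0,-8.5,0,0,0],[0.085,0,0,-8.5,0,0,0],[0.085,0,0,-8.5,0,0,0]]'
python3 - <<'E'
from h import *
c=optics.camera("wrist"); cv2.imwrite("pics/w4.png",c["image"][...,::-1])
p=project(c,[[.588,-.073,.066]])[0]; print(p,circle(c,"yellow",.066,.03,p,130))
go([.4515,.2188,.2])
E
```

```text
clock: 7.32
ee_pos: [0.5874, -0.0732, 0.1981]
ee_rot: [-0.0, 0.993, 0.122, -0.0]
contact_force: [0.2, -0.6, 0.2]
opening: 0.0852
grasp_force: 0.0
[320.74126769 184.29779121] (array([ 0.58733444, -0.0734723 ]), array([ 0.58660498, -0.07378841,  0.02936082]), np.float64(0.00023593024804834472))
closing-line yaw -76.04 tcp [ 0.587  -0.0732  0.1974]
tool shift [-0.0611 -0.3161 -0.0023]
```

View pics/w4.png

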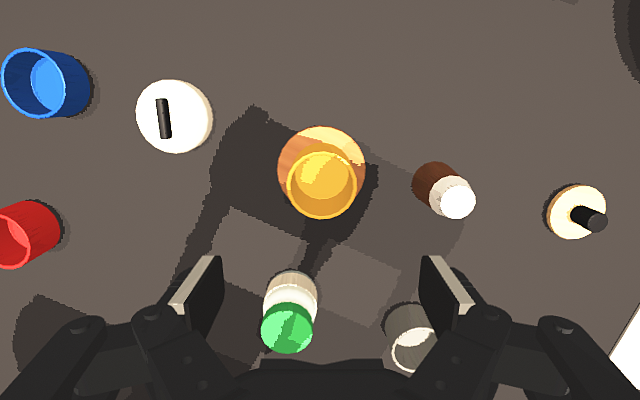

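The yellow tin sits upright and centred in the stand, with its rim at (321,184). Next I'll move over the red tin and measure it.

```bash
python3 steer.py '[[0.085,-3,-15.8,0,0,0,0],[0.085,-3,-15.8,0,0,0,0],[0.085,-3,-15.8,0,0,0,0],[0.085,-3,-15.8,0,0,0,0],[0.085,-3,-15.8,0,0,0,0],[0.085,-3,-15.8,0,0,0,0],[0.085,-3,-15.8,0,0,0,0],[0.085,-3,-15.8,0,0,0,0]]'
python3 - <<'E'
from h import *
c=optics.camera("wrist")
p=project(c,[[.4515,.2188,.048]])[0]; e,f,r=circle(c,"red",.048,.03,p,130); print(p,e,f,r)
go([*((e+f[:2])/2),.02])
E
```

```text
clock: 8.38
ee_pos: [0.4536, 0.2178, 0.1979]
ee_rot: [0.0, 0.993, 0.121, -0.0]
contact_force: [0.3, 0.7, -0.1]
opening: 0.085
grasp_force: 0.0
[319.14368712 181.67067168] [0.4510267  0.21708744] [0.45153941 0.21728634 0.03042095] 0.0002297421766769426
closing-line yaw -76.12 tcp [0.4537 0.2178 0.1981]
tool shift [-2.400e-03 -1.000e-04  1.781e-01]
```

Converted, 0.184 m is 9.2, 0.165 m is 8.25.

```bash
python3 steer.py '[[0.085,-0.12,0,3,0,0,0],[0.085,-0.12,0,6,0,0,0],[0.085,-0.12,0,8.25,0,0,0],[0.085,-0.12,0,9.2,0,0,0],[0.085,-0.12,0,9.2,0,0,0],[0.055,-0.12,0,9.2,0,0,0],[0.055,-0.12,0,9.2,0,0,0],[0.055,-0.12,0,9.2,0,0,0],[0.055,-0.12,0,9.2,0,0,0],[0.055,-0.12,0,9.2,0,0,0]]' 40; python3 steer.py '[[0.05,0,0,-2.5,0,0,0],[0.05,0,0,-5.5,0,0,0],[0.05,0,0,-8.5,0,0,0],[0.05,0,0,-8.5,0,0,0],[0.05,0,0,-8.5,0,0,0]]'; python3 -c "
from h import *
go([.5875,-.0734,.185])"
```

```text
clock: 9.68
ee_pos: [0.4518, 0.2183, 0.0159]
ee_rot: [-0.0, 0.993, 0.122, 0.001]
contact_force: [-0.4, -3.6, 7.7]
opening: 0.0592
grasp_force: 41.5
clock: 10.3
ee_pos: [0.4507, 0.2182, 0.1849]
ee_rot: [-0.0, 0.993, 0.122, 0.001]
contact_force: [-0.2, 0.3, -0.8]
opening: 0.0591
grasp_force: 44.1
closing-line yaw -76.03 tcp [0.4507 0.2182 0.1849]
tool shift [ 6.24e-02  3.16e-01 -1.00e-04]
```

Converted, 0.08 m is 4, 0.316 m is 15.8.

```bash
python3 steer.py '[[0.05,3.12,15.8,0,0,0,0],[0.05,3.12,15.8,0,0,0,0],[0.05,3.12,15.8,0,0,0,0],[0.05,3.12,15.8,0,0,0,0],[0.05,3.12,15.8,0,0,0,0],[0.05,3.12,15.8,0,0,0,0],[0.05,3.12,15.8,2,0,0,0],[0.05,3.12,15.8,4,0,0,0],[0.05,3.12,15.8,4,0,0,0],[0.05,3.12,15.8,4,0,0,0]]'
python3 - <<'E'
from h import *
go([.5875,-.0734,.076])
c=optics.camera("wrist"); cv2.imwrite("pics/w5.png",c["image"][...,::-1])
E
```

```text
clock: 11.55
ee_pos: [0.5879, -0.0729, 0.1052]
ee_rot: [-0.0, 0.993, 0.122, 0.0]
contact_force: [0.4, -0.7, -0.8]
opening: 0.0589
grasp_force: 44.1
closing-line yaw -76.01 tcp [ 0.5879 -0.0729  0.1052]
tool shift [-0.0005  0.0004  0.0292]
```

View pics/w5.png

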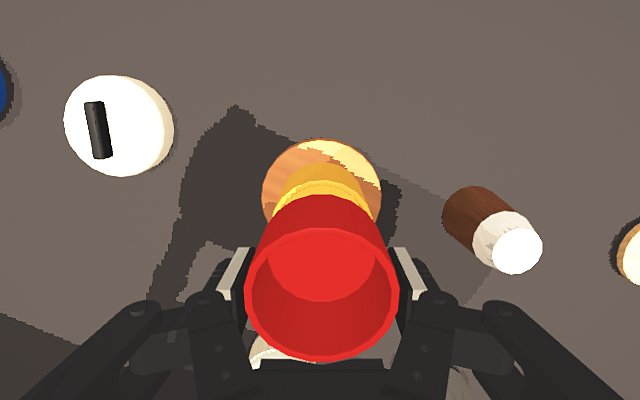

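The red tin at (321,290) is in line above the yellow rim (321,220). I'll lower it.

Converted, 0.029 m is 1.45, 0.028 m is 1.4.

```bash
python3 steer.py '[[0.05,-0.025,0.02,0.5,0,0,0],[0.05,-0.025,0.02,0.9,0,0,0],[0.05,-0.025,0.02,1.15,0,0,0],[0.05,-0.025,0.02,1.3,0,0,0],[0.05,-0.025,0.02,1.4,0,0,0],[0.05,-0.025,0.02,1.45,0,0,0],[0.05,-0.025,0.02,1.45,0,0,0]]'
```

```text
clock: 12.48
ee_pos: [0.5874, -0.0738, 0.0759]
ee_rot: [0.0, 0.993, 0.122, 0.0]
contact_force: [-2.3, 0.7, 5.4]
opening: 0.059
grasp_force: 44.7
```

Converted, -0.15 m is -7.5, -0.11 m is -5.5.

```bash
python3 steer.py '[[0.065,0,0,0,0,0,0],[0.085,0,0,0,0,0,0],[0.085,0,0,0,0,0,0],[0.085,0,0,0,0,0,0],[0.085,0,0,-2.5,0,0,0],[0.085,0,0,-5.5,0,0,0],[0.085,0,0,-7.5,0,0,0],[0.085,0,0,-7.5,0,0,0],[0.085,0,0,-7.5,0,0,0]]'
python3 - <<'E'
from h import *
c=optics.camera("wrist"); cv2.imwrite("pics/w6.png",c["image"][...,::-1])
p=project(c,[[.588,-.073,.108]])[0]; print(p,circle(c,"red",.108,.03,p,130))
go([.609,.192,.2])
E
```

```text
clock: 13.6
ee_pos: [0.5869, -0.0737, 0.2248]
ee_rot: [-0.0, 0.993, 0.122, -0.0]
contact_force: [0.1, -0.6, -0.5]
opening: 0.0853
grasp_force: 0.0
[320.29827144 188.52634563] (array([ 0.5867697 , -0.07428496]), array([ 0.58723132, -0.07419997,  0.03034934]), np.float64(0.00016171564046418957))
closing-line yaw -76.03 tcp [ 0.5867 -0.0736  0.2242]
tool shift [ 0.0858 -0.2524  0.0243]
```

View pics/w6.png

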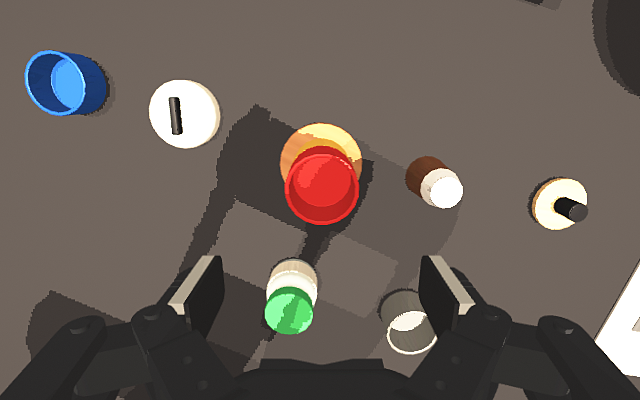

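The red tin is seated upright at (321,188), with its fitted radius at 30.3 mm as expected for the rim height. Next is the blue tin.

Converted, -0.2524 m is -12.62, 0.0858 m is 4.29.

```bash
python3 steer.py '[[0.085,4.29,-12.62,1.2,0,0,0],[0.085,4.29,-12.62,1.2,0,0,0],[0.085,4.29,-12.62,1.2,0,0,0],[0.085,4.29,-12.62,1.2,0,0,0],[0.085,4.29,-12.62,1.2,0,0,0],[0.085,4.29,-12.62,1.2,0,0,0],[0.085,4.29,-12.62,1.2,0,0,0]]'
python3 - <<'E'
from h import *
c=optics.camera("wrist")
p=project(c,[[.609,.192,.04]])[0]; e,f,r=circle(c,"blue",.04,.03,p,130); print(p,e,f,r)
go([*((e+f[:2])/2),.01])
E
```

```text
clock: 14.52
ee_pos: [0.6095, 0.1905, 0.2009]
ee_rot: [0.0, 0.993, 0.121, -0.001]
contact_force: [0.5, -0.2, 0.6]
opening: 0.085
grasp_force: 0.0
[319.10296599 176.86101887] [0.60902498 0.19128782] [0.6093849  0.19142452 0.03029837] 0.00018286151064442695
closing-line yaw -76.11 tcp [0.6096 0.1904 0.2012]
tool shift [-0.     -0.0011  0.1912]
```

Converted, 0.193 m is 9.65, 0.17 m is 8.5.

```bash
python3 steer.py '[[0.085,0,-0.05,3,0,0,0],[0.085,0,-0.05,6,0,0,0],[0.085,0,-0.05,8.5,0,0,0],[0.085,0,-0.05,9.65,0,0,0],[0.085,0,-0.05,9.65,0,0,0],[0.055,0,-0.05,9.65,0,0,0],[0.055,0,-0.05,9.65,0,0,0],[0.055,0,-0.05,9.65,0,0,0],[0.055,0,-0.05,9.65,0,0,0],[0.055,0,-0.05,9.65,0,0,0]]' 40; python3 steer.py '[[0.05,0,0,-2.5,0,0,0],[0.05,0,0,-5.5,0,0,0],[0.05,0,0,-8.5,0,0,0],[0.05,0,0,-9.5,0,0,0],[0.05,0,0,-9.5,0,0,0]]'; python3 -c "
from h import *
go([.5872,-.0741,.185])"
```

```text
clock: 15.82
ee_pos: [0.6105, 0.1927, 0.0103]
ee_rot: [0.0, 0.993, 0.122, 0.001]
contact_force: [-1.1, -2.8, 6.8]
opening: 0.0575
grasp_force: 43.6
clock: 16.45
ee_pos: [0.6103, 0.193, 0.2011]
ee_rot: [-0.0, 0.993, 0.122, 0.002]
contact_force: [-0.4, -0.1, -1.7]
opening: 0.0576
grasp_force: 44.2
closing-line yaw -76.03 tcp [0.6103 0.193  0.2011]
tool shift [-0.087   0.2536  0.0158]
```

Converted, -0.086 m is -4.3, 0.2536 m is 12.68.

```bash
python3 steer.py '[[0.05,-4.3,12.68,0,0,0,0],[0.05,-4.3,12.68,0,0,0,0],[0.05,-4.3,12.68,0,0,0,0],[0.05,-4.3,12.68,0,0,0,0],[0.05,-4.3,12.68,0,0,0,0],[0.05,-4.3,12.68,1.5,0,0,0],[0.05,-4.3,12.68,3,0,0,0],[0.05,-4.3,12.68,3,0,0,0],[0.05,-4.3,12.68,3,0,0,0]]'
python3 - <<'E'
from h import *
go([.588,-.0741,.1123])
c=optics.camera("wrist"); cv2.imwrite("pics/w7.png",c["image"][...,::-1])
E
```

```text
clock: 17.58
ee_pos: [0.5875, -0.0737, 0.1391]
ee_rot: [0.0, 0.993, 0.122, 0.0]
contact_force: [0.7, 1.5, -1.6]
opening: 0.0575
grasp_force: 44.0
closing-line yaw -76.0 tcp [ 0.5875 -0.0737  0.1391]
tool shift [0.0004 0.0005 0.0268]
```

View pics/w7.png

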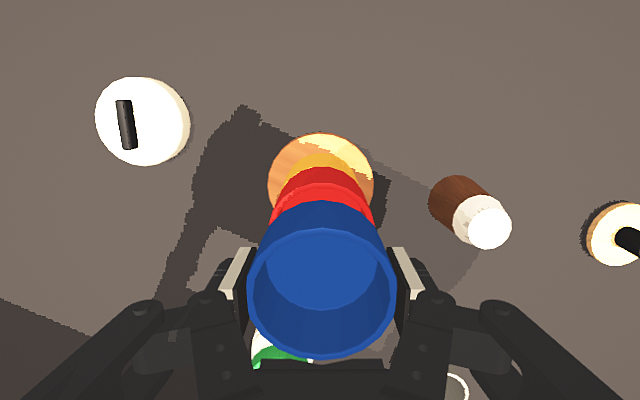

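The blue tin at (321,290) is in line over the red rim (322,215), so I'll lower it.

Converted, 0.0265 m is 1.325, 0.025 m is 1.25.

```bash
python3 steer.py '[[0.05,0.025,0.02,0.5,0,0,0],[0.05,0.025,0.02,0.85,0,0,0],[0.05,0.025,0.02,1.1,0,0,0],[0.05,0.025,0.02,1.25,0,0,0],[0.05,0.025,0.02,1.325,0,0,0],[0.05,0.025,0.02,1.325,0,0,0],[0.05,0.025,0.02,1.325,0,0,0]]'
```

```text
clock: 18.5
ee_pos: [0.5879, -0.0743, 0.1123]
ee_rot: [0.0, 0.993, 0.122, 0.0]
contact_force: [-2.1, 0.6, 5.7]
opening: 0.0575
grasp_force: 44.7
```

```bash
python3 steer.py '[[0.065,0,0,0,0,0,0],[0.085,0,0,0,0,0,0],[0.085,0,0,0,0,0,0],[0.085,0,0,0,0,0,0],[0.085,0,0,-2.5,0,0,0],[0.085,0,0,-5.5,0,0,0],[0.085,0,0,-6.5,0,0,0],[0.085,0,0,-6.5,0,0,0],[0.085,0,0,-6.5,0,0,0]]'
python3 - <<'E'
from h import *
c=optics.camera("wrist")
p=project(c,[[.588,-.0741,.142]])[0]; print(p,circle(c,"blue",.142,.03,p,130))
go([.610,-.349,.2])
E
```

```text
clock: 19.62
ee_pos: [0.5872, -0.0742, 0.2408]
ee_rot: [-0.0, 0.993, 0.122, -0.001]
contact_force: [-0.4, 0.7, 0.2]
opening: 0.0848
grasp_force: 0.0
[320.97235976 195.56376541] (array([ 0.58638909, -0.07484746]), array([ 0.58633227, -0.07486739,  0.02995169]), np.float64(7.285549831329237e-05))
closing-line yaw -76.03 tcp [ 0.5871 -0.0742  0.2406]
tool shift [-0.0441  0.2723  0.0404]
```

Converted, 0.04 m is 2, 0.272 m is 13.6.

```bash
python3 steer.py '[[0.085,-2.2,13.6,0,0,0,0],[0.085,-2.2,13.6,0,0,0,0],[0.085,-2.2,13.6,0,0,0,0],[0.085,-2.2,13.6,0,0,0,0],[0.085,-2.2,13.6,2,0,0,0],[0.085,-2.2,13.6,2,0,0,0],[0.085,-2.2,13.6,2,0,0,0]]'
python3 - <<'E'
from h import *
c=optics.camera("wrist"); cv2.imwrite("pics/w8.png",c["image"][...,::-1])
go([.610,-.349,.018])
p=project(c,[[.610,-.349,.013]])[0]; print(p)
HSV["lid"]=((8,40,90),(32,255,255)); print(circle(c,"lid",.013,.03,p,60))
# knob top: dark disc at z=.041
g=cv2.cvtColor(c["image"],cv2.COLOR_RGB2GRAY); q=project(c,[[.610,-.349,.041]])[0]
print(q)
E
```

```text
clock: 20.55
ee_pos: [0.6107, -0.3482, 0.2016]
ee_rot: [-0.0, 0.993, 0.122, -0.0]
contact_force: [-0.2, -0.2, 1.5]
opening: 0.0847
grasp_force: 0.0
closing-line yaw -75.99 tcp [ 0.6111 -0.3481  0.2025]
tool shift [-0.0013  0.0006  0.1845]
[321.66562582 171.01912304]
(array([ 0.60949701, -0.34627065]), array([ 0.60989304, -0.3461671 ,  0.03029637]), np.float64(0.00015334974774716857))
[321.67234277 177.78137214]
```

View pics/w8.png

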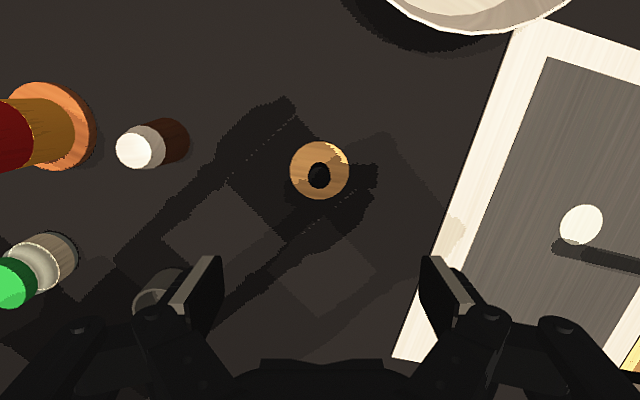

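The lid disc is at (319,170) with its knob at (319,175). The fit (0.6097,-0.3462) has a radius of 30.3 mm, as it should. I'll grip the knob just above the disc.

```bash
python3 -c "
from h import *
go([.6097,-.3462,.0175])"; python3 steer.py '[[0.06,-0.065,-0.115,3,0,0,0],[0.06,-0.065,-0.115,6,0,0,0],[0.05,-0.065,-0.115,8.25,0,0,0],[0.05,-0.065,-0.115,9.2,0,0,0],[0.05,-0.065,-0.115,9.2,0,0,0],[0.05,-0.065,-0.115,9.2,0,0,0]]' 40; python3 -c "
from h import *
go([.6097,-.3462,.0175])"
```

```text
closing-line yaw -75.99 tcp [ 0.6111 -0.3481  0.2025]
tool shift [-0.001  -0.0022  0.185 ]
clock: 21.35
ee_pos: [0.6102, -0.3475, 0.0203]
ee_rot: [0.001, 0.993, 0.122, 0.001]
contact_force: [-0.2, 0.2, -0.0]
opening: 0.0498
grasp_force: 0.0
closing-line yaw -76.01 tcp [ 0.6102 -0.3475  0.0203]
tool shift [-0.0002 -0.0014  0.0028]
```

Converted, 0.003 m is 0.15, -0.001 m is -0.05.

```bash
python3 steer.py '[[0.04,0,-0.05,0.15,0,0,0],[0.03,0,-0.05,0.15,0,0,0],[0.015,0,-0.05,0.15,0,0,0],[0.015,0,-0.05,0.15,0,0,0],[0.015,0,-0.05,0.15,0,0,0],[0.015,0,-0.05,0.15,0,0,0]]'; python3 steer.py '[[0.015,0,0,-1,0,0,0],[0.015,0,0,-3,0,0,0],[0.015,0,0,-6,0,0,0],[0.015,0,0,-8.5,0,0,0],[0.015,0,0,-10.5,0,0,0],[0.015,0,0,-10.5,0,0,0],[0.015,0,0,-10.5,0,0,0]]'
python3 - <<'E'
from h import *
c=optics.camera("wrist"); cv2.imwrite("pics/w9.png",c["image"][...,::-1])
go([.5867,-.0746,.227])
E
```

```text
clock: 22.1
ee_pos: [0.6089, -0.3462, 0.0156]
ee_rot: [0.0, 0.993, 0.122, 0.0]
contact_force: [-1.3, 0.1, 6.6]
opening: 0.0202
grasp_force: 39.0
clock: 22.98
ee_pos: [0.6083, -0.3458, 0.2251]
ee_rot: [-0.0, 0.993, 0.122, -0.0]
contact_force: [0.0, 0.6, -0.4]
opening: 0.0204
grasp_force: 39.2
closing-line yaw -76.03 tcp [ 0.6081 -0.3456  0.2243]
tool shift [ 0.0446 -0.2682 -0.0024]
```

View pics/w9.png

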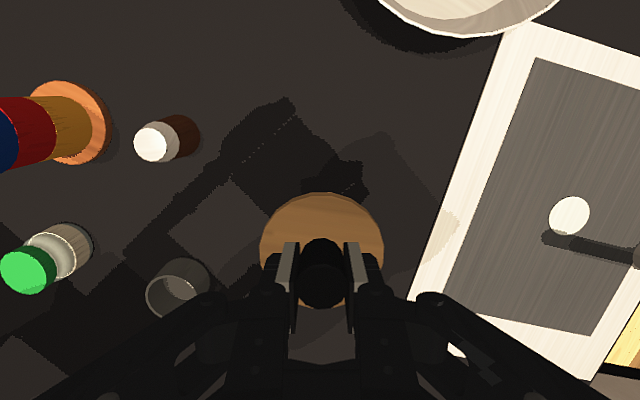

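The lid hangs level from the knob, its disc centred at (322,250). I'll carry it to the stack.

```bash
python3 steer.py '[[0.015,2.2,-13.4,0,0,0,0],[0.015,2.2,-13.4,0,0,0,0],[0.015,2.2,-13.4,0,0,0,0],[0.015,2.2,-13.4,0,0,0,0],[0.015,2.2,-13.4,0,0,0,0],[0.015,2.2,-13.4,0.5,0,0,0],[0.015,2.2,-13.4,2.25,0,0,0],[0.015,2.2,-13.4,2.25,0,0,0],[0.015,2.2,-13.4,2.25,0,0,0]]'
python3 - <<'E'
from h import *
go([.5864,-.0746,.1516])
c=optics.camera("wrist"); cv2.imwrite("pics/w10.png",c["image"][...,::-1])
E
```

```text
clock: 24.15
ee_pos: [0.587, -0.0763, 0.1803]
ee_rot: [0.0, 0.993, 0.121, -0.0]
contact_force: [0.2, 0.8, -0.3]
opening: 0.0201
grasp_force: 39.4
closing-line yaw -76.09 tcp [ 0.587  -0.0763  0.1803]
tool shift [-0.0002 -0.0018  0.0287]
```

View pics/w10.png

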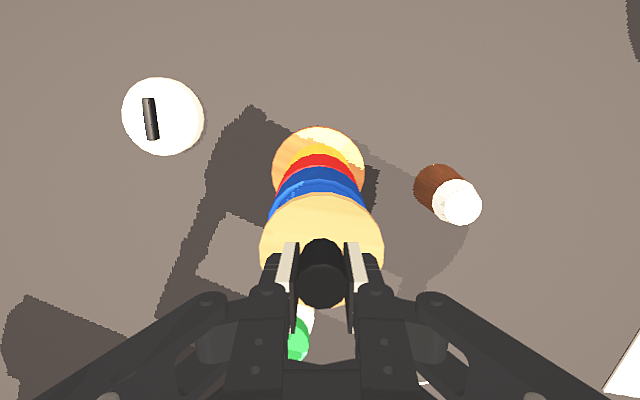

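The lid sits about 4 px right of the stack, which matches the 1.8 mm computed. I'll correct for that and lower it.

```bash
python3 steer.py '[[0.015,0,-0.08,0.5,0,0,0],[0.015,0,-0.08,0.9,0,0,0],[0.015,0,-0.08,1.15,0,0,0],[0.015,0,-0.08,1.3,0,0,0],[0.015,0,-0.08,1.4,0,0,0],[0.015,0,-0.08,1.425,0,0,0],[0.015,0,-0.08,1.425,0,0,0]]'
```

```text
clock: 25.08
ee_pos: [0.5864, -0.0738, 0.1516]
ee_rot: [0.0, 0.993, 0.122, 0.0]
contact_force: [0.5, -0.4, 0.5]
opening: 0.0199
grasp_force: 39.4
```

```bash
python3 steer.py '[[0.015,0,0,0.04,0,0,0],[0.015,0,0,0.075,0,0,0],[0.015,0,0,0.075,0,0,0]]'
```

```text
clock: 25.45
ee_pos: [0.5871, -0.0739, 0.1514]
ee_rot: [0.0, 0.993, 0.122, 0.001]
contact_force: [-2.5, 1.0, 18.5]
opening: 0.02
grasp_force: 41.3
```

Contact is confirmed at the seated height. I'll release and rise straight up.

```bash
python3 steer.py '[[0.03,0,0,-0.05,0,0,0],[0.05,0,0,-0.05,0,0,0],[0.05,0,0,-0.05,0,0,0],[0.05,0,0,-0.05,0,0,0],[0.05,0,0,-1.5,0,0,0],[0.05,0,0,-4,0,0,0],[0.05,0,0,-6,0,0,0],[0.05,0,0,-6,0,0,0],[0.05,0,0,-6,0,0,0]]'
python3 - <<'E'
from h import *
c=optics.camera("side"); w=optics.camera("wrist")
HSV["lid"]=((8,40,90),(32,255,255)); p=project(w,[[.587,-.0745,.149]])[0]; print(p,circle(w,"lid",.149,.03,p,60))
a=cv2.resize(c["image"][80:240,220:460],None,fx=1.6,fy=1.6); b=cv2.resize(w["image"],(410,256))
a=cv2.resize(a,(384,256)); cv2.imwrite("pics/end.png",np.hstack([a,b])[...,::-1])
E
```

```text
clock: 26.58
ee_pos: [0.5859, -0.0737, 0.2692]
ee_rot: [-0.0, 0.993, 0.122, -0.0]
contact_force: [0.0, 0.3, 0.1]
opening: 0.0499
grasp_force: 0.0
[322.34756813 187.59834101] (array([ 0.5669977 , -0.06496039]), array([ 0.57406519, -0.06643212,  0.03662389]), np.float64(0.005425696002508215))
```

View pics/end.png

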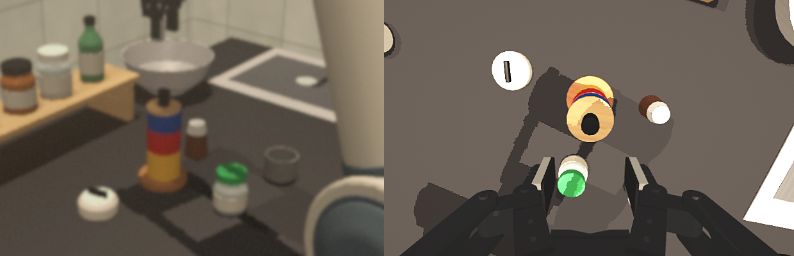

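The side crop shows a straight, closed stack at (163,150), and in the wrist view the lid is centred at (590,120). The last lid fit was spoiled by the stand being the same colour, but both pictures and the contact height agree that the lid is seated.

```bash
python3 -c "
from cell import arm, optics, job
print(job.hand_in())"
```

```text
the job is handed in; nothing more can be done
None
```

The set is back together on the stand (yellow, red, blue, then the lid) and the job is handed in at about 27 s; the final pictures show the stack straight and closed, though the hand-in returned no verdict.

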